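# Refit the divider in a medicine stock bin

### The arm

A 6-joint arm with a two-finger parallel gripper is mounted at the origin on the work surface. World frame = base frame: x ahead of the robot, y to its left, z up, the work surface at z = 0. Lengths are in m, angles in rad, forces in N, time in s.
With the tool pointing down it reaches from about 0.375 to 0.9 m from the base axis. Payload 3.1 kg.
Tool frame: the origin (TCP) lies between the finger pads; the fingertips stand 17 mm ahead of it and the grasp point (between the pads) lies 2 mm behind it; z points along the fingers, y is the line along which they close (so a half turn about z gives the same grasp; the last joint's range is limited). The gripper opens to 85 mm and grips with 20 to 120 N. Pads are 22 mm wide; open, the fingers measure 114 mm over their backs; the gripper's body (76 mm by 85 mm) begins 54 mm behind the grasp point. The pads swing forward as they close: fully open they stand 13 mm farther back than shut.
Start: joints at [1.151, 0.527, 1.433, -0, 1.181, -0.178], TCP at [0.15, 0.607, 0.248] pointing down, gripper open.
Joint ranges: [-3.08, 3.08], [-0.75, 2.2], [0.22, 2.44], [-1.43, 4.57], [0, 2.65], [-2.85, 2.85]. Speed limits (rad/s): [2.79, 2.79, 3.14, 3.14, 3.14, 3.14].

### API

Orientations are given as a unit quaternion [x, y, z, w].
In Python, from station import sense, vision, order gives the robot as it stands.
- The arm moves only by the shell command python3 -m crank 'ROWS' [OPENING] [FORCE]. ROWS is JSON, a list of rows, each an object with "dp": the shift along the world's x, y, z in units of 30 mm (1.0 is 30 mm), a list of three; "angular": the turn, a rotation vector about the world's x, y, z in degrees, a list of three. In form: [{"dp": [dx, dy, dz], "angular": [ax, ay, az]}, ...]. A call has 1 to 20 rows; each row shifts and turns the commanded pose from where the row before left it; what a row does not reach is not made up. A row lasts 1/10 s, in which the tool goes at most 50 mm and 8.59 degrees, less where a joint would pass 70% of its speed; a pose out of reach is approached as far as the arm can. A call is refused whole if a number of a shift passes 1 or a number of a turn 8.59, either way. A call with a gripper value outside its range is refused whole. OPENING is the closure, from 0 (fully open) to 1 (shut), set as the call begins (- or left out, the last holds). The fingers move at their own pace and stop on an object; FORCE is the grip in N (left out, the last holds). Time passes only in rows, so rows that do not move let the fingers close. It gives the time, the measured TCP pose, the force, the opening and the grip force at its end, in the units of the state.
- sense(): the state, without advancing time (a new reading comes with each control period).
- vision.snapshot(name): name is "side" or "top"; returns a dict with "image" (384x512x3 uint8, blue, green, red), "range_z" (384x512 float32, m along the optical axis (not along the pixel's ray), 0 where there is no reading), "mtx" (3x3 intrinsics, pixels), "pose" (4x4, takes a point from camera to world coordinates). Camera axes: x right, y down, z forward; pixel columns grow to the right and rows downward; lengths in m; the calibration is good to about 2 mm. A picture is of the moment at which its call begins.
- order.sign_off(): hands the job in; it is judged then, once.
The state is a dict: "t": time; "q": joint angles; "qd": joint speeds; "tau": joint torques, N m; "tcp_pos": TCP position; "tool_rot": TCP orientation; "force": force on the tool from outside, world axes, zero at the start; "ft_torque": the same for the moment, N m; "finger_gap": opening from 0.0 (shut) to 1.0 (fully open); "gripper_force": force on a finger pad.
Only numpy, scipy, OpenCV 4.12 (cv2) and the standard library are available. Lean on these libraries where they do the work, as an engineer would, in place of code of your own. Each camera call takes 0.05 s, during which the arm holds its last target. There are 200 camera calls.

### The job

In the grey stock bin, push the stray carton lying across the divider guides along until it meets its matching carton at the end of the bin. Then take the wide divider (not the narrow one) from the stand, lower it upright into the bin's guides without dropping it until it rests on the stiff shoes, and let go of it there; next press it from above until it is fully home, and last turn the keeper fully over the divider's top rail. Leave the narrow divider standing in the stand and the jar upright at its end of the bin.

Things in the scene. Friction and masses are not known exactly. Their poses are not given: they have to be found in the camera images.
- bin: Fixed grey open-topped stock bin; origin: centre of its underside, on the table. Own x runs across it (inner width 150 mm, outer 158), own y along it (inner length 330 mm, outer 338); walls 4 mm thick, rim 80 mm and inner floor 4 mm above the table. The keeper is on its +x long wall, the one away from the robot.
- guides (a point): Point on the bin floor midway between the two white vertical guides, one on each long wall at bin own y = 0 (axes as the bin's). Each is two ribs reaching 10 mm inward with a slot 8.5 mm wide; mouths flare to about 20 mm wide from 62 to 76 mm above the table. A divider stands in them across the bin, along own x. 130 mm are free between the guides.
- shoes (a joint): Two small linked black shoes in the bottoms of the guide slots; metres pushed down: 0 as found (tops 35 mm above the table), 0.025 fully down (tops at 10 mm). Stiff: about 8 N moves them, they carry the divider's weight (up to 1.6 N) without moving, and they stay where pushed.
- keeper (a joint): Steel turn-button on a vertical pivot outside the bin's +x wall, at bin own x = 92 mm, y = 0. Radians: at 0 (open) its arm points along bin own +y; grows anticlockwise from above to a stop at 1.571, where it points to bin own -x, over the end of the seated divider's rail. Starts at 0 to 0.35. Arm 52 mm long, 12 wide, 99 to 105 mm above the table.
- keeper_tab (a point): Centre of the upright round thumb tab on the keeper arm: 12 mm diameter, from 105 to 137 mm above the table (this point at 121 mm), 45 mm from the pivot axis. About 1 N at the tab turns the keeper; it stays where it is left. It cannot pass over the rail until the divider is pressed home.
- stand: Fixed dark steel stand, 160 mm (own x) by 130 mm (own y), base 6 mm thick; two grooves along own x at own y = -45 and +45 mm, each 7 mm wide between 24 mm high walls (tops 30 mm above the table). One divider stands in each; which one where varies. Origin: centre of its underside.
- divider_mid (a point): Centre (half-way up) of the wide divider: white plate 142 mm wide (own x), 5 thick (own y), top rail 130 mm long (own x), 12 thick, 18 high; total height 86 mm, so the rail top is 43 and its middle 34 mm above this point. 84 to 156 g. Own z is up. Starts upright in the stand, lower edge 6 mm above the table. This point is 78 mm above the table on the raised shoes, 53 mm fully home.
- narrow_mid (a point): Centre (half-way up) of the narrow divider, like the wide one but 92 mm wide with an 80 mm rail; too narrow for the bin's guides. It stands in the other groove and stays there.
- stray_mid (a point): Centre of the stray white medicine carton: 100 mm (own x, across the bin) by 50 mm (own y, along the bin), 56 mm high, about 0.12 kg; lies on the bin floor across the line between the guides.
- mate_mid (a point): Centre of the matching carton of the same size, standing at one end of the bin (either end, 2 to 5 mm from the end wall). When the cartons meet, their centres are 50 mm apart.
- jar_mid (a point): Centre (half-way up) of an amber jar with white cap, 44 mm diameter, 72 mm high, standing at the other end of the bin.

How it is judged:
By the outcome, as a careful person would: the job done as asked, in the order asked, and still so for the second after the job is handed in, with the robot touching nothing.
It also fails if it takes over 64 s, if anything falls off the work surface, if the arm or the gripper's body presses on something with over 40 N, if the wrist force passes 120 N, or if a joint passes its speed limit or range.

## Working session

There is one attempt and no reset: what is moved stays moved. The work goes in short steps, Python scripts to look and compute and a shell command to move; the robot and the scene stay as the last step left them, time stands still between calls to the robot, and variables do not carry over. Pictures are saved under pics/ and viewed, at most 10 in all, crops included, and the job is handed in when it is done.

```bash
mkdir -p pics; ls; cat > h.py <<'E'
from station import sense, vision, order
import numpy as np, cv2
def snap(n):
    s=vision.snapshot(n); np.savez(f'/tmp/{n}.npz',**s); return s
def load(n): return np.load(f'/tmp/{n}.npz')
def cloud(s):
    K=s['mtx'];T=s['pose'];z=s['range_z'];v,u=np.mgrid[:z.shape[0],:z.shape[1]]
    p=np.stack([(u-K[0,2])/K[0,0]*z,(v-K[1,2])/K[1,1]*z,z],-1)
    w=p@T[:3,:3].T+T[:3,3]; w[z==0]=np.nan; return w
E
python3 - <<'E'
from h import *
for n in('top','side'):
    s=snap(n); cv2.imwrite(f'pics/{n}1.png',s['image']); print(n,s['pose'].round(3).tolist())
print(sense())
E
```

```text
pics
top [[-0.003, -0.988, 0.154, 0.417], [-1.0, 0.007, 0.023, -0.014], [-0.024, -0.154, -0.988, 0.882], [0.0, 0.0, 0.0, 1.0]]
side [[0.838, -0.425, 0.341, 0.153], [-0.545, -0.667, 0.508, -0.624], [0.011, -0.612, -0.791, 1.044], [0.0, 0.0, 0.0, 1.0]]
{'t': 0.1, 'q': array([ 1.15048444e+00,  5.28395657e-01,  1.43380251e+00,  8.72883634e-06,
        1.18139346e+00, -1.78533223e-01]), 'qd': array([-5.72443628e-04, -2.55084221e-03, -3.11580851e-03, -5.99999962e-05,
       -1.59690363e-05, -8.79250719e-05]), 'tau': array([ 2.87478379e-04, -4.43306351e+01, -1.78584945e+01, -2.88595420e-04,
        3.89129680e-03, -6.20257168e-06]), 'tcp_pos': array([0.14937463, 0.60624551, 0.24740863]), 'tool_rot': array([ 1.20596684e-01,  9.92701083e-01, -9.53825925e-04, -2.98673514e-04]), 'force': array([ 0.13400808,  0.70364013, -0.85531169]), 'ft_torque': array([-0.05497476,  0.01899168,  0.01951876]), 'gripper_force': 0.0, 'finger_gap': 0.9979383448582776}
```

View pics/top1.png

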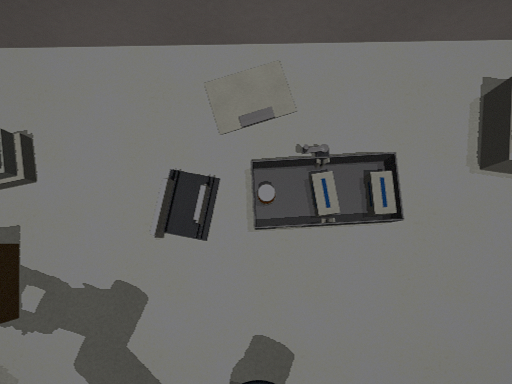

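View pics/side1.png

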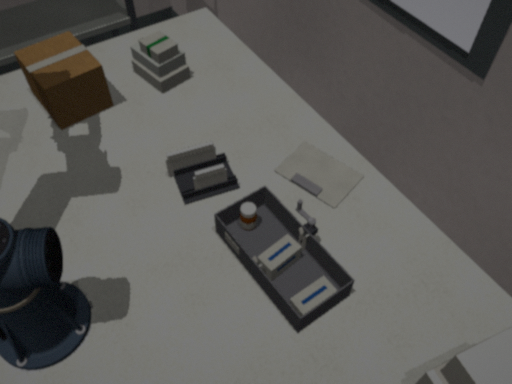

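The top view shows the bin around (327,190), with the jar at its left end (266,193), the stray carton at (326,193), the mate at the right end (383,192) and the keeper at (315,149). The stand is at (190,205), with the wide divider on its left edge (~163,205) and the narrow one at (200,203). Enlarged crops next.

```bash
python3 - <<'E'
from h import *
s=load('top'); im=s['image']
a=np.clip(im.astype(float)*1.6,0,255).astype(np.uint8)
c=cv2.resize(a[135:245,145:415],None,fx=2.9,fy=2.9,interpolation=cv2.INTER_CUBIC)
w=cloud(s); h=w[...,2]
hm=cv2.applyColorMap((np.clip(np.nan_to_num(h),0,.14)/.14*255).astype(np.uint8),cv2.COLORMAP_JET)[135:245,145:415]
cv2.imwrite('pics/c1.png',np.vstack([c[:295],cv2.resize(hm,None,fx=2.9,fy=2.9,interpolation=cv2.INTER_NEAREST)[:300]]))
def rect(name,m):
    p=w[m][:,:2]; r=cv2.minAreaRect((p*1000).astype(np.float32)); print(name,m.sum(),p.mean(0).round(4),w[m][:,2].mean().round(4),[np.round(x,1) for x in r])
V,U=np.mgrid[:384,:512]
def box(u0,u1,v0,v1): return (U>=u0)&(U<u1)&(V>=v0)&(V<v1)
B=box(240,415,140,240)
rect('bin rim',B&(h>.074)&(h<.086)&((V<170)|(V>212)|(U<258)|(U>392)))
rect('stray',box(305,345,168,220)&(h>.052)&(h<.068))
rect('mate',box(365,400,168,217)&(h>.052)&(h<.068))
rect('jar',box(250,285,175,210)&(h>.066))
rect('keeper',box(290,335,138,165)&(h>.09))
rect('tab',box(290,335,138,165)&(h>.125))
rect('standall',box(145,230,160,250)&(h>.02)&(h<.036))
rect('rails',box(145,185,160,250)&(h>.08))
rect('railN',box(185,225,160,250)&(h>.08))
E
```

```text
bin rim 953 [ 0.5473 -0.1659] 0.0791 [array([ 545.9, -155.6]), array([171.6, 338.5]), np.float64(3.0)]
stray 927 [ 0.5334 -0.158 ] 0.0596 [array([ 528.4, -159.2]), array([112.3,  50.5]), np.float64(8.8)]
mate 1075 [ 0.535  -0.2951] 0.0597 [array([ 534.7, -294.8]), array([114.6,  55.3]), np.float64(3.1)]
jar 299 [ 0.5339 -0.013 ] 0.0761 [array([535.9, -12.8]), array([79.6, 52.1]), np.float64(2.8)]
keeper 181 [ 0.627 -0.129] 0.1098 [array([ 629.7, -129.6]), array([19. , 60.8]), np.float64(3.3)]
tab 27 [ 0.6239 -0.1059] 0.1351 [array([ 624.9, -105.4]), array([11.5,  8.8]), np.float64(6.6)]
standall 495 [0.5125 0.1767] 0.0283 [array([510.5, 173.4]), array([105. , 169.8]), np.float64(82.3)]
rails 376 [0.5007 0.2242] 0.0901 [array([502. , 224.8]), array([ 14. , 129.3]), np.float64(78.5)]
railN 218 [0.5096 0.1312] 0.0905 [array([510.2, 131.7]), array([12. , 79.9]), np.float64(79.0)]
```

View pics/c1.png

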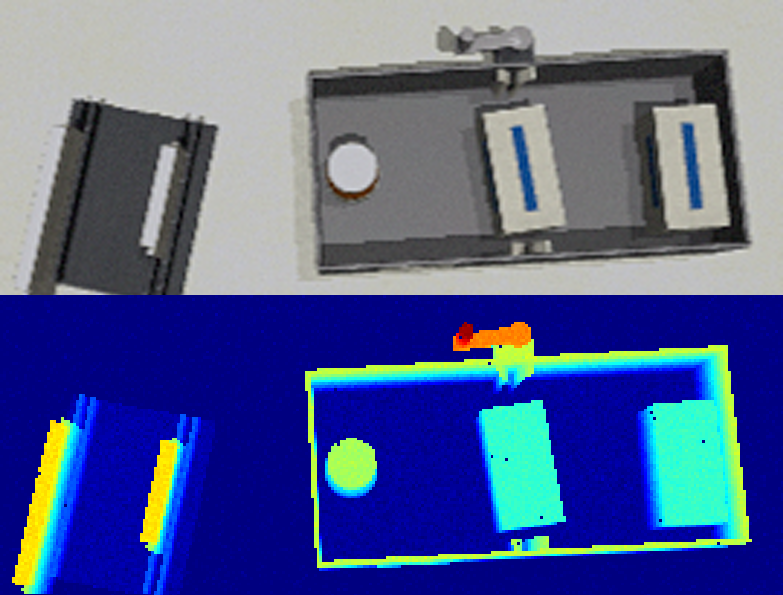

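```bash
cat >> h.py <<'E'
V,U=np.mgrid[:384,:512]
def box(u0,u1,v0,v1): return (U>=u0)&(U<u1)&(V>=v0)&(V<v1)
def rect(w,m,name=''):
    r=cv2.minAreaRect((w[m][:,:2]*1000).astype(np.float32)); print(name,m.sum(),[np.round(x,1) for x in r],w[m][:,2].mean().round(4))
E
python3 - <<'E'
from h import *
w=cloud(load('top')); h=w[...,2]
# bin long/short outer edges: line fits on rim
for n,b in(('far',box(262,300,145,170)),('far2',box(335,385,145,170)),('near',box(262,310,218,235)),('near2',box(340,390,212,235)),('L',box(245,258,165,220)),('R',box(393,408,165,215))):
    m=b&(h>.078)&(h<.083); p=w[m]; print(n,m.sum(),p[:,:2].mean(0).round(4),p[:,2].mean().round(4), p[:,:2].min(0).round(4),p[:,:2].max(0).round(4))
rect(w,box(240,415,140,240)&(h>.078)&(h<.083)&~box(305,345,140,240),'rim')
rect(w,box(305,345,168,220)&(h>.0575)&(h<.063),'stray')
rect(w,box(365,392,170,216)&(h>.0575)&(h<.063),'mate')
rect(w,box(250,285,175,210)&(h>.073),'jar')
rect(w,box(290,335,138,165)&(h>.097)&(h<.11),'arm')
rect(w,box(290,335,138,165)&(h>.134),'tab')
rect(w,box(145,185,160,250)&(h>.088),'rail')
rect(w,box(310,335,155,170)&(h>.07)&(h<.077),'gfar')
rect(w,box(310,345,212,222)&(h>.07)&(h<.077),'gnear')
c=np.array([.5459,-.1556])
E
```

```text
far 57 [ 0.6109 -0.0548] 0.0799 [ 0.607  -0.0976] [ 0.6141 -0.0117]
far2 85 [ 0.6203 -0.2397] 0.0798 [ 0.6153 -0.2949] [ 0.6242 -0.1809]
near 72 [ 0.4575 -0.0664] 0.0799 [ 0.454 -0.117] [ 0.4605 -0.013 ]
near2 72 [ 0.4663 -0.2408] 0.0799 [ 0.4622 -0.297 ] [ 0.4709 -0.1861]
L 83 [0.5342 0.0113] 0.0797 [0.4722 0.0073] [0.5978 0.0163]
R 84 [ 0.5393 -0.3222] 0.0799 [ 0.4818 -0.3265] [ 0.595  -0.3175]
rim 531 [array([ 539.3, -155.6]), array([158.1, 337.9]), np.float64(3.0)] 0.0798
stray 841 [array([ 528.7, -159.1]), array([111.8,  50.5]), np.float64(8.8)] 0.0598
mate 784 [array([ 535.6, -290.9]), array([99.4, 49.8]), np.float64(0.6)] 0.0599
jar 280 [array([535.9, -12.8]), array([79.6, 52.1]), np.float64(2.8)] 0.0765
arm 144 [array([ 629.8, -129.6]), array([19. , 60.7]), np.float64(3.0)] 0.1045
tab 20 [array([ 624.3, -105.8]), array([ 9.3, 10. ]), np.float64(45.5)] 0.1367
rail 315 [array([502. , 224.8]), array([ 14. , 129.3]), np.float64(78.5)] 0.0912
gfar 35 [array([ 612. , -147.5]), array([46.4, 16.8]), np.float64(83.2)] 0.074
gnear 16 [array([ 470.8, -158.4]), array([27.4,  7.1]), np.float64(89.9)] 0.0741
```

The bin is at (539.3, −155.6) mm, yaw 3.0°. The stray is at about (534.6, −158), the mate at (535.6, −291), the wide divider at (502, 225) with yaw −11.5°, and the tab at (624, −106). First I move to the push start.

```bash
python3 -m crank '[{"dp":[0.54,-0.97,-0.05],"angular":[0,0,-3.78]},{"dp":[0.54,-0.97,-0.05],"angular":[0,0,-3.78]},{"dp":[0.54,-0.97,-0.05],"angular":[0,0,-3.78]},{"dp":[0.54,-0.97,-0.05],"angular":[0,0,-3.78]},{"dp":[0.54,-0.97,-0.05],"angular":[0,0,-3.78]},{"dp":[0.54,-0.97,-0.05],"angular":[0,0,-3.78]},{"dp":[0.54,-0.97,-0.05],"angular":[0,0,-3.78]},{"dp":[0.54,-0.97,-0.05],"angular":[0,0,-3.78]},{"dp":[0.54,-0.97,-0.05],"angular":[0,0,-3.78]},{"dp":[0.54,-0.97,-0.05],"angular":[0,0,-3.78]},{"dp":[0.54,-0.97,-0.05],"angular":[0,0,-3.78]},{"dp":[0.54,-0.97,-0.05],"angular":[0,0,-3.78]},{"dp":[0.54,-0.97,-0.05],"angular":[0,0,-3.78]},{"dp":[0.54,-0.97,-0.05],"angular":[0,0,-3.78]},{"dp":[0.54,-0.97,-0.05],"angular":[0,0,-3.78]},{"dp":[0.54,-0.97,-0.05],"angular":[0,0,-3.78]},{"dp":[0.54,-0.97,-0.05],"angular":[0,0,-3.78]},{"dp":[0.54,-0.97,-0.05],"angular":[0,0,-3.78]},{"dp":[0.54,-0.97,-0.05],"angular":[0,0,-3.78]},{"dp":[0.54,-0.97,-0.05],"angular":[0,0,-3.78]}]' 0.5 30
```

```text
t: 2.1
tcp_pos: [0.4739, 0.0235, 0.218]
tool_rot: [0.705, 0.709, -0.0, -0.0]
force: [0.3, -0.3, 0.1]
finger_gap: 0.5
gripper_force: 0.0
```

```bash
python3 -m crank '[{"dp":[0.5,-0.95,0]},{"dp":[0.5,-0.95,0]},{"dp":[0.5,-0.95,0]},{"dp":[0.5,-0.95,0]},{"dp":[0,0,0]},{"dp":[0,0,0]}]'; cat > st.py <<'E'
from h import *
from scipy.spatial.transform import Rotation as R
s=sense(); r=R.from_quat(s['tool_rot']).as_matrix()
print('t',round(s['t'],2),'tcp',s['tcp_pos'].round(4),'yang',np.degrees(np.arctan2(r[1,1],r[0,1])).round(2),'z',r[:,2].round(3),'F',s['force'].round(1),'gap',round(s['finger_gap'],3),round(s['gripper_force'],1))
E
python3 st.py
```

```text
t 2.1 tcp [0.4739 0.0235 0.218 ] yang 0.37 z [-0.001  0.    -1.   ] F [ 0.3 -0.3  0.1] gap 0.5 0.0validation failed for argument at $[0]...
```

```bash
python3 -m crank '[{"dp":[0.5,-0.93,0],"angular":[0,0,0]},{"dp":[0.5,-0.93,0],"angular":[0,0,0]},{"dp":[0.5,-0.93,-0.3],"angular":[0,0,0]},{"dp":[0.5,-0.93,-0.6],"angular":[0,0,0]},{"dp":[0,0,-0.7],"angular":[0,0,0]},{"dp":[0,0,-0.8],"angular":[0,0,0]},{"dp":[0,0,-0.8],"angular":[0,0,0]},{"dp":[0,0,-0.8],"angular":[0,0,0]},{"dp":[0,0,-0.8],"angular":[0,0,0]},{"dp":[0,0,-0.6],"angular":[0,0,0]},{"dp":[0,0,-0.4],"angular":[0,0,0]},{"dp":[0,0,0],"angular":[0,0,0]},{"dp":[0,0,0],"angular":[0,0,0]}]'; python3 st.py
```

```text
t: 3.4
tcp_pos: [0.5338, -0.0869, 0.0444]
tool_rot: [0.704, 0.71, 0.0, 0.0]
force: [0.3, -0.4, 0.6]
finger_gap: 0.502
gripper_force: 0.0
t 3.4 tcp [ 0.5338 -0.0869  0.0444] yang 0.55 z [ 0. -0. -1.] F [ 0.3 -0.4  0.6] gap 0.502 0.0
```

```bash
python3 -m crank '[{"dp":[0,-0.3,0],"angular":[0,0,0]},{"dp":[0,-0.3,0],"angular":[0,0,0]},{"dp":[0,-0.3,0],"angular":[0,0,0]},{"dp":[0,-0.3,0],"angular":[0,0,0]},{"dp":[0,-0.3,0],"angular":[0,0,0]},{"dp":[0,-0.3,0],"angular":[0,0,0]},{"dp":[0,-0.3,0],"angular":[0,0,0]},{"dp":[0,-0.3,0],"angular":[0,0,0]},{"dp":[0,-0.3,0],"angular":[0,0,0]},{"dp":[0,-0.3,0],"angular":[0,0,0]},{"dp":[0,-0.3,0],"angular":[0,0,0]},{"dp":[0,-0.3,0],"angular":[0,0,0]},{"dp":[0,0,0],"angular":[0,0,0]}]'; cat > car.py <<'E'
from h import *
s=snap('side'); w=cloud(s)
c=np.array([.5393,-.1556]);a=np.radians(3);ex=np.array([np.cos(a),np.sin(a)]);ey=np.array([-ex[1],ex[0]])
d=w[...,:2]-c; bx=d@ex;by=d@ey;h=w[...,2]
m=(abs(bx)<.065)&(by<0.02)&(by>-.164)&(h>.057)&(h<.064)
im=s['image'].copy(); 
n,l,st,ct=cv2.connectedComponentsWithStats(m.astype(np.uint8))
for i in range(1,n):
    if st[i,4]>100:
        k=l==i; print(st[i,4]); 
        r=cv2.minAreaRect((np.stack([bx[k],by[k]],1)*1000).astype(np.float32)); print([np.round(x,1) for x in r])
E
python3 car.py; python3 st.py
```

```text
t: 4.7
tcp_pos: [0.5341, -0.1966, 0.0443]
tool_rot: [0.704, 0.71, 0.0, 0.001]
force: [0.5, -0.6, 0.0]
finger_gap: 0.496
gripper_force: 0.0
684
[array([-12.7, -71.4]), array([ 67.2, 101.2]), np.float64(88.4)]
695
[array([ -11.6, -138.5]), array([99.8, 47.8]), np.float64(0.2)]
t 4.75 tcp [ 0.5338 -0.1958  0.0443] yang 0.49 z [ 0.001 -0.001 -1.   ] F [-1.  -0.8  0.5] gap 0.502 0.0
```

```bash
python3 -m crank '[{"dp":[0,-0.1,0],"angular":[0,0,0]},{"dp":[0,-0.1,0],"angular":[0,0,0]},{"dp":[0,-0.1,0],"angular":[0,0,0]},{"dp":[0,0,0],"angular":[0,0,0]}]'; python3 car.py; python3 st.py;python3 - <<'E'
from h import *
a=np.clip(load('side')['image'].astype(float)*1.7,0,255).astype(np.uint8)[180:330,200:370]
cv2.imwrite('pics/s2.png',cv2.resize(a,None,fx=4,fy=4,interpolation=cv2.INTER_CUBIC))
E
```

```text
t: 5.15
tcp_pos: [0.5337, -0.2041, 0.0443]
tool_rot: [0.704, 0.71, -0.0, 0.0]
force: [0.7, -0.9, -0.9]
finger_gap: 0.501
gripper_force: 0.0
1377
[array([ -13.3, -103.2]), array([102.4, 118.8]), np.float64(1.2)]
t 5.2 tcp [ 0.5337 -0.204   0.0443] yang 0.54 z [ 0. -0. -1.] F [ 0.5  0.7 -0.4] gap 0.505 0.0
```

View pics/s2.png

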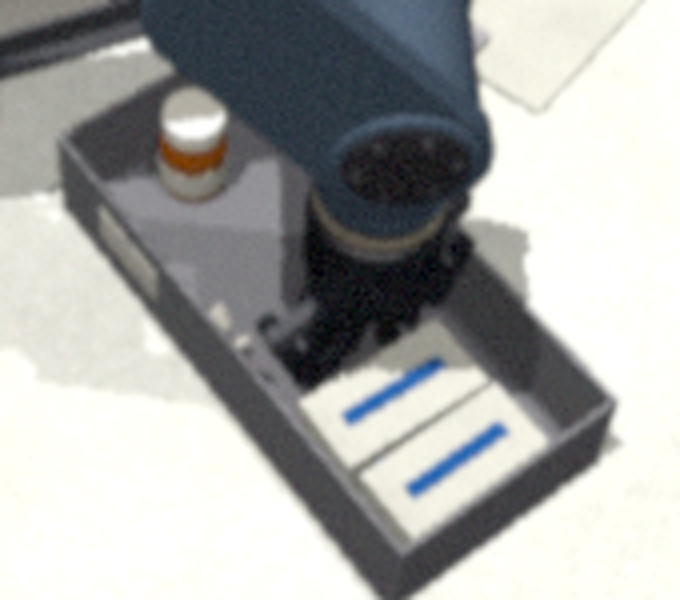

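The cartons are nearly touching: a thin dark line from (360,465) to (490,385) in the crop, about 1–2 mm. I push a little more.

```bash
python3 -m crank '[{"dp":[0,-0.05,0],"angular":[0,0,0]},{"dp":[0,-0.05,0],"angular":[0,0,0]},{"dp":[0,0,0],"angular":[0,0,0]}]'; python3 car.py;python3 - <<'E'
from h import *
a=np.clip(load('side')['image'].astype(float)*1.7,0,255).astype(np.uint8)[250:330,265:370]
cv2.imwrite('pics/s3.png',cv2.resize(a,None,fx=5,fy=5,interpolation=cv2.INTER_CUBIC))
E
```

```text
t: 5.5
tcp_pos: [0.5336, -0.2068, 0.0443]
tool_rot: [0.704, 0.71, 0.0, 0.0]
force: [-0.6, 0.8, -1.1]
finger_gap: 0.499
gripper_force: 0.2
1375
[array([ -12.7, -105.7]), array([101.2, 113.9]), np.float64(1.2)]
```

View pics/s3.png

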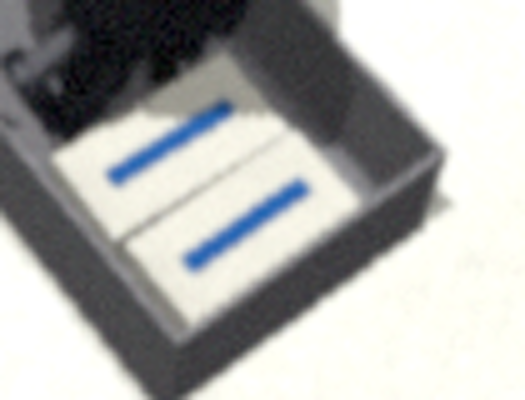

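```bash
python3 -m crank '[{"dp":[0,-0.06,0],"angular":[0,0,0]},{"dp":[0,0,0],"angular":[0,0,0]},{"dp":[0,0.3,0],"angular":[0,0,0]},{"dp":[0,0.2,0.6],"angular":[0,0,0]},{"dp":[0,0,0.9],"angular":[0,0,0]},{"dp":[0,0,0.9],"angular":[0,0,0]},{"dp":[0,0,0.9],"angular":[0,0,0]},{"dp":[0,0,0.9],"angular":[0,0,0]},{"dp":[-0.07,0.9,0.5],"angular":[0,0,5.2]},{"dp":[-0.07,0.9,0],"angular":[0,0,5.2]},{"dp":[-0.07,0.9,0],"angular":[0,0,5.2]},{"dp":[-0.07,0.9,0],"angular":[0,0,5.2]},{"dp":[-0.07,0.9,0],"angular":[0,0,5.2]},{"dp":[-0.07,0.9,0],"angular":[0,0,5.2]},{"dp":[-0.07,0.9,0],"angular":[0,0,5.2]},{"dp":[-0.07,0.9,0],"angular":[0,0,5.2]},{"dp":[-0.07,0.9,0],"angular":[0,0,5.2]},{"dp":[-0.07,0.9,0],"angular":[0,0,5.2]},{"dp":[-0.07,0.9,0],"angular":[0,0,5.2]},{"dp":[-0.07,0.9,0],"angular":[0,0,5.2]}]' 0.5; python3 car.py; python3 st.py; python3 - <<'E'
from h import *
s=load('side');a=np.clip(s['image'].astype(float)*1.7,0,255).astype(np.uint8)
cv2.imwrite('pics/s4.png',cv2.resize(a[130:330,150:360],None,fx=2.9,fy=2.9,interpolation=cv2.INTER_CUBIC))
w=cloud(s);h=w[...,2]
rect(w,box(155,220,130,200)&(h>.088)&(h<.1)&(w[...,1]>.19)&(w[...,1]<.26),'railW side')
rect(w,box(155,240,130,200)&(h>.088)&(h<.1)&(w[...,1]<.18),'railN')
E
```

```text
t: 7.55
tcp_pos: [0.5078, 0.1319, 0.1853]
tool_rot: [0.232, 0.973, -0.0, -0.0]
force: [1.2, -0.1, 0.6]
finger_gap: 0.5
gripper_force: 0.0
1362
[array([ -13. , -113.1]), array([ 98.1, 103.4]), np.float64(89.3)]
t 7.6 tcp [0.507  0.1352 0.1853] yang 63.42 z [-0.     0.002 -1.   ] F [-0.5  1.1 -0.1] gap 0.497 0.0
railW side 127 [array([501.9, 221.7]), array([ 16.4, 128.6]), np.float64(78.6)] 0.0908
railN 110 [array([509.8, 128.1]), array([16.4, 78.6]), np.float64(77.2)] 0.0905
```

View pics/s4.png

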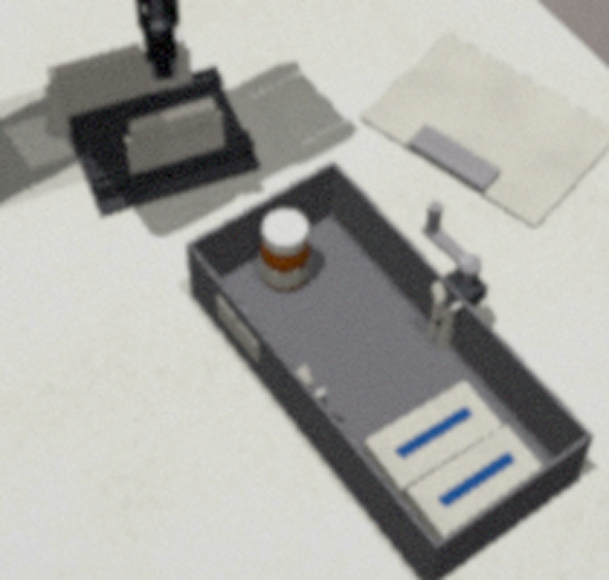

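The view shows the cartons meeting at the end (combined length 98 mm measured), the guides clear, the jar upright, and both dividers in the stand. Next I go above the wide divider.

```bash
python3 -m crank '[{"dp":[-0.05,0.96,0],"angular":[0,0,5]},{"dp":[-0.05,0.96,0],"angular":[0,0,5]},{"dp":[-0.05,0.96,0],"angular":[0,0,5]},{"dp":[0,0,-0.5],"angular":[0,0,0]},{"dp":[0,0,-0.5],"angular":[0,0,0]},{"dp":[0,0,0],"angular":[0,0,0]},{"dp":[0,0,0],"angular":[0,0,0]}]' 0.5 >/dev/null; python3 st.py
```

```text
t 8.3 tcp [0.5036 0.2168 0.1553] yang 77.94 z [-0.001 -0.    -1.   ] F [ 0.5 -0.2 -0.3] gap 0.493 0.0
```

```bash
python3 -m crank '[{"dp":[-0.05,0.22,0],"angular":[0,0,0.6]},{"dp":[0,0,-0.5],"angular":[0,0,0]},{"dp":[0,0,-0.5],"angular":[0,0,0]},{"dp":[0,0,-0.5],"angular":[0,0,0]},{"dp":[0,0,-0.5],"angular":[0,0,0]},{"dp":[0,0,-0.44],"angular":[0,0,0]},{"dp":[0,0,0],"angular":[0,0,0]},{"dp":[0,0,0],"angular":[0,0,0]}]' 0.5 >/dev/null; python3 st.py
python3 -m crank '[{"dp":[0,0,0],"angular":[0,0,0]},{"dp":[0,0,0],"angular":[0,0,0]},{"dp":[0,0,0],"angular":[0,0,0]},{"dp":[0,0,0],"angular":[0,0,0]},{"dp":[0,0,0],"angular":[0,0,0]},{"dp":[0,0,0],"angular":[0,0,0]}]' 1 40 >/dev/null; python3 st.py
```

```text
t 9.1 tcp [0.5027 0.2235 0.0823] yang 78.55 z [ 0.  0. -1.] F [-0.3 -0.6 -0.5] gap 0.504 0.0
t 9.7 tcp [0.5031 0.2236 0.083 ] yang 78.54 z [ 0.002  0.    -1.   ] F [-0.9 -0.4  5.6] gap 0.135 40.0
```

```bash
python3 -m crank '[{"dp":[0,0,0.3],"angular":[0,0,0]},{"dp":[0,0,0.4],"angular":[0,0,0]},{"dp":[0,0,0.5],"angular":[0,0,0]},{"dp":[0,0,0.6],"angular":[0,0,0]},{"dp":[0,0,0.6],"angular":[0,0,0]},{"dp":[0,0,0.6],"angular":[0,0,0]},{"dp":[0,0,0.6],"angular":[0,0,0]},{"dp":[0,0,0.3],"angular":[0,0,0]},{"dp":[0,0,0],"angular":[0,0,0]}]' 1 40 >/dev/null; python3 st.py
python3 - <<'E'
from h import *
for n in('top','side'):
    s=snap(n); w=cloud(s); h=w[...,2]
    b=abs(w[...,0]-.54)<.1; b&=(w[...,1]>-.34)&(w[...,1]<.025)&(abs(w[...,1]+.1556)>.035)
    m=b&(h>.077)&(h<.083)&~((abs(w[...,0]-.535)<.045)&(w[...,1]<.0)&(w[...,1]>-.31))
    rect(w,m,n+' rim')
    m=(w[...,1]>.17)&(w[...,1]<.28)&(h>.11)&(h<.165)&(abs(w[...,0]-.5)<.085)
    p=w[m]; d=np.array([np.cos(np.radians(-11.46)),np.sin(np.radians(-11.46))])
    q=(p[:,:2]-sense()['tcp_pos'][:2])@d; print(m.sum(),np.percentile(q,[0,1,50,99,100]).round(4))
E
```

```text
t 10.6 tcp [0.5031 0.2236 0.2008] yang 78.55 z [ 0.003  0.001 -1.   ] F [ 1.4 -0.1 -1. ] gap 0.13 39.2
top rim 642 [array([ 539.4, -155.6]), array([158.4, 337.9]), np.float64(3.0)] 0.0796
331 [-0.0707 -0.0702 -0.0172  0.0689  0.0699]
side rim 456 [array([ 538.8, -158.5]), array([158.9, 339. ]), np.float64(3.0)] 0.0789
635 [-0.0715 -0.07   -0.0008  0.0688  0.0716]
```

```bash
python3 -m crank '[{"dp":[0.076,-0.4,0],"angular":[0,0,0.9]},{"dp":[0.076,-0.7,0],"angular":[0,0,0.9]},{"dp":[0.076,-0.9,0],"angular":[0,0,0.9]},{"dp":[0.076,-0.9,0],"angular":[0,0,0.9]},{"dp":[0.076,-0.9,0],"angular":[0,0,0.9]},{"dp":[0.076,-0.9,0],"angular":[0,0,0.9]},{"dp":[0.076,-0.9,0],"angular":[0,0,0.9]},{"dp":[0.076,-0.9,0],"angular":[0,0,0.9]},{"dp":[0.076,-0.9,0],"angular":[0,0,0.9]},{"dp":[0.076,-0.9,0],"angular":[0,0,0.9]},{"dp":[0.076,-0.9,0],"angular":[0,0,0.9]},{"dp":[0.076,-0.9,0],"angular":[0,0,0.9]},{"dp":[0.076,-0.9,0],"angular":[0,0,0.9]},{"dp":[0.076,-0.9,0],"angular":[0,0,0.9]},{"dp":[0.076,-0.5,0],"angular":[0,0,0.9]},{"dp":[0.076,-0.29,0],"angular":[0,0,0.9]},{"dp":[0,0,0],"angular":[0,0,0]},{"dp":[0,0,0],"angular":[0,0,0]},{"dp":[0,0,0],"angular":[0,0,0]}]' >/dev/null; python3 st.py
```

```text
t 12.6 tcp [ 0.5384 -0.1561  0.1988] yang 92.99 z [-0.001  0.001 -1.   ] F [ 0.3  0.1 -0.4] gap 0.131 39.2
```

```bash
python3 -m crank '[{"dp":[0.03,-0.03,-0.3],"angular":[0,0,0]},{"dp":[0,0,-0.3],"angular":[0,0,0]},{"dp":[0,0,-0.3],"angular":[0,0,0]},{"dp":[0,0,-0.3],"angular":[0,0,0]},{"dp":[0,0,-0.3],"angular":[0,0,0]},{"dp":[0,0,-0.3],"angular":[0,0,0]},{"dp":[0,0,-0.2],"angular":[0,0,0]},{"dp":[0,0,-0.2],"angular":[0,0,0]},{"dp":[0,0,0],"angular":[0,0,0]}]' >/dev/null; python3 st.py
python3 - <<'E'
from h import *
s=snap('top');a=np.clip(s['image'].astype(float)*1.7,0,255).astype(np.uint8)[140:240,260:390]
s=snap('side');b=np.clip(s['image'].astype(float)*1.7,0,255).astype(np.uint8)[190:320,220:350]
f=lambda x:cv2.resize(x,(399,400),interpolation=cv2.INTER_CUBIC)
cv2.imwrite('pics/d5.png',np.hstack([f(cv2.copyMakeBorder(a,0,30,0,0,0)),f(b)]))
E
```

```text
t 13.5 tcp [ 0.5393 -0.158   0.1322] yang 92.94 z [-0.001  0.001 -1.   ] F [-0.3  0.7 -1. ] gap 0.13 39.2
```

View pics/d5.png

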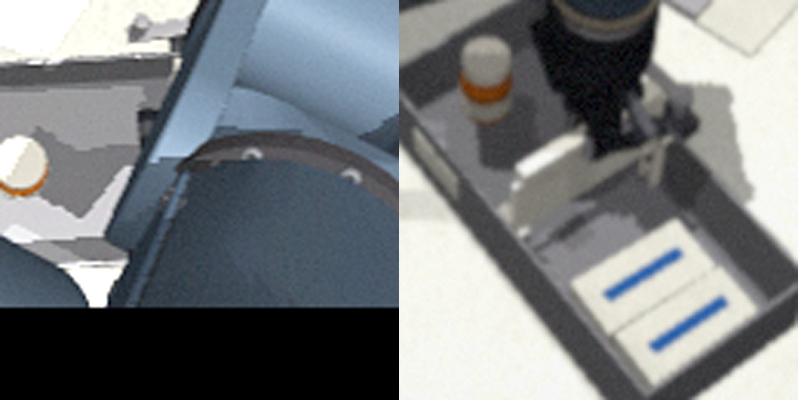

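The side view shows the divider upright with its near end in the near guide at (515,205) and its far end in the far guide (660,160). No contact force, so I lower gently.

```bash
python3 -m crank '[{"dp":[0,0.02,-0.1],"angular":[0,0,0]},{"dp":[0,0,-0.1],"angular":[0,0,0]},{"dp":[0,0,-0.1],"angular":[0,0,0]},{"dp":[0,0,-0.1],"angular":[0,0,0]},{"dp":[0,0,-0.1],"angular":[0,0,0]},{"dp":[0,0,0],"angular":[0,0,0]}]' >/dev/null; python3 st.py
python3 -m crank '[{"dp":[0,0,-0.05],"angular":[0,0,0]},{"dp":[0,0,-0.05],"angular":[0,0,0]},{"dp":[0,0,-0.03],"angular":[0,0,0]},{"dp":[0,0,0],"angular":[0,0,0]}]' >/dev/null; python3 st.py
```

```text
t 14.2 tcp [ 0.5395 -0.1575  0.1176] yang 92.94 z [-0.001  0.    -1.   ] F [-0.7  0.5 -0.7] gap 0.136 39.2
t 14.6 tcp [ 0.5397 -0.1576  0.1141] yang 92.95 z [-0.  0. -1.] F [ 0.  -0.1 -1.1] gap 0.134 39.2
```

Continue in small steps until the force shows contact.

```bash
python3 -m crank '[{"dp":[0,0,-0.04],"angular":[0,0,0]},{"dp":[0,0,0],"angular":[0,0,0]},{"dp":[0,0,0],"angular":[0,0,0]}]' >/dev/null; python3 st.py
python3 -m crank '[{"dp":[0,0,-0.03],"angular":[0,0,0]},{"dp":[0,0,0],"angular":[0,0,0]},{"dp":[0,0,0],"angular":[0,0,0]}]' >/dev/null; python3 st.py
```

```text
t 14.9 tcp [ 0.5398 -0.1576  0.113 ] yang 92.94 z [ 0. -0. -1.] F [-0.4 -0.4 -0.3] gap 0.13 39.2
t 15.2 tcp [ 0.5398 -0.1576  0.1121] yang 92.95 z [-0. -0. -1.] F [ 0.5 -0.6 -1. ] gap 0.135 39.2
```

```bash
python3 -m crank '[{"dp":[0,0,-0.02],"angular":[0,0,0]},{"dp":[0,0,0],"angular":[0,0,0]}]' >/dev/null; python3 st.py
python3 -m crank '[{"dp":[0,0,-0.02],"angular":[0,0,0]},{"dp":[0,0,0],"angular":[0,0,0]}]' >/dev/null; python3 st.py
```

```text
t 15.4 tcp [ 0.5398 -0.1576  0.1119] yang 92.95 z [ 0. -0. -1.] F [-0.6 -0.1  2.3] gap 0.133 39.8
t 15.6 tcp [ 0.5398 -0.1576  0.1116] yang 92.95 z [ 0. -0. -1.] F [-1.2 -0.3  5.3] gap 0.131 40.2
```

Contact on the shoes (5 N, below the 8 N that moves them). I release and raise.

```bash
python3 -m crank '[{"dp":[0,0,0.015],"angular":[0,0,0]},{"dp":[0,0,0],"angular":[0,0,0]},{"dp":[0,0,0],"angular":[0,0,0]},{"dp":[0,0,0],"angular":[0,0,0]},{"dp":[0,0,0],"angular":[0,0,0]},{"dp":[0,0,0.5],"angular":[0,0,0]},{"dp":[0,0,0.5],"angular":[0,0,0]},{"dp":[0,0,0.5],"angular":[0,0,0]},{"dp":[0,0,0.5],"angular":[0,0,0]},{"dp":[0,0,0],"angular":[0,0,0]}]' 0.6 >/dev/null; python3 st.py
python3 - <<'E'
from h import *
s=snap('side');w=cloud(s);h=w[...,2]
m=(abs(w[...,1]+.158)<.03)&(abs(w[...,0]-.54)<.075)&(h>.095)&(h<.128)
rect(w,m&(h>.114),'rail'); print(np.median(h[m&(h>.114)]))
E
```

```text
t 16.6 tcp [ 0.5411 -0.1582  0.1732] yang 92.95 z [ 0.004 -0.002 -1.   ] F [ 0.2 -0.8  0. ] gap 0.4 0.0
rail 174 [array([ 528.3, -159.9]), array([109.5,  13.9]), np.float64(2.9)] 0.1188
0.11891359634778326
```

```bash
python3 -m crank '[{"dp":[0,0,0],"angular":[0,0,0]},{"dp":[0,0,0],"angular":[0,0,0]},{"dp":[0,0,0],"angular":[0,0,0]},{"dp":[0,0,0],"angular":[0,0,0]},{"dp":[0,0,0],"angular":[0,0,0]},{"dp":[-0.03,0,-0.4],"angular":[0,0,0]},{"dp":[0,0,-0.4],"angular":[0,0,0]},{"dp":[0,0,-0.2],"angular":[0,0,0]},{"dp":[0,0,0],"angular":[0,0,0]}]' 1 40 >/dev/null; python3 st.py
python3 -m crank '[{"dp":[0,0,-0.1],"angular":[0,0,0]},{"dp":[0,0,-0.1],"angular":[0,0,0]},{"dp":[0,0,-0.1],"angular":[0,0,0]},{"dp":[0,0,-0.1],"angular":[0,0,0]},{"dp":[0,0,-0.1],"angular":[0,0,0]},{"dp":[0,0,-0.1],"angular":[0,0,0]},{"dp":[0,0,0],"angular":[0,0,0]}]' >/dev/null; python3 st.py
```

```text
t 17.55 tcp [ 0.5379 -0.1571  0.1396] yang 92.94 z [-0.003  0.002 -1.   ] F [-0.3 -0.2  1. ] gap 0.002 0.0
t 18.25 tcp [ 0.5392 -0.1579  0.1242] yang 92.95 z [ 0.001 -0.001 -1.   ] F [-0.9 -0.7  4.3] gap -0.001 2.0
```

```bash
python3 -m crank '[{"dp":[0,0,-0.1],"angular":[0,0,0]},{"dp":[0,0,-0.1],"angular":[0,0,0]},{"dp":[0,0,-0.1],"angular":[0,0,0]},{"dp":[0,0,-0.06],"angular":[0,0,0]},{"dp":[0,0,0],"angular":[0,0,0]}]' >/dev/null; python3 st.py
python3 -m crank '[{"dp":[0,0,-0.05],"angular":[0,0,0]},{"dp":[0,0,0],"angular":[0,0,0]},{"dp":[0,0,0],"angular":[0,0,0]}]' >/dev/null; python3 st.py
python3 -m crank '[{"dp":[0,0,-0.03],"angular":[0,0,0]},{"dp":[0,0,0],"angular":[0,0,0]},{"dp":[0,0,0],"angular":[0,0,0]}]' >/dev/null; python3 st.py
```

```text
t 18.75 tcp [ 0.5392 -0.1579  0.1134] yang 92.95 z [ 0.001 -0.001 -1.   ] F [-1.5  1.   4.2] gap -0.002 2.3
t 19.05 tcp [ 0.5394 -0.1581  0.1128] yang 92.97 z [ 0.002 -0.001 -1.   ] F [-3.5  0.7 10.9] gap -0.004 5.2
t 19.35 tcp [ 0.5395 -0.1583  0.1127] yang 92.97 z [ 0.002 -0.002 -1.   ] F [-3.5  0.2 15.3] gap 0.0 7.6
```

```bash
python3 -m crank '[{"dp":[0,0,-0.06],"angular":[0,0,0]},{"dp":[0,0,0],"angular":[0,0,0]},{"dp":[0,0,0],"angular":[0,0,0]}]' >/dev/null; python3 st.py
python3 -m crank '[{"dp":[0,0,0.4],"angular":[0,0,0]},{"dp":[0,0,0.9],"angular":[0,0,0]},{"dp":[0,0,0.9],"angular":[0,0,0]},{"dp":[-0.2,0.9,0.6],"angular":[0,0,0]},{"dp":[-0.2,0.9,0],"angular":[0,0,0]},{"dp":[0,0.9,0],"angular":[0,0,0]},{"dp":[0,0.9,0],"angular":[0,0,0]},{"dp":[0,0.9,0],"angular":[0,0,0]},{"dp":[0,0.9,0],"angular":[0,0,0]},{"dp":[0,0.9,0],"angular":[0,0,0]},{"dp":[0,0,0],"angular":[0,0,0]}]' >/dev/null; python3 st.py
python3 - <<'E'
from h import *
c=np.array([.5392,-.1570]);a=np.radians(3);ex=np.array([np.cos(a),np.sin(a)]);ey=np.array([-ex[1],ex[0]])
for n in('top','side'):
    s=snap(n);w=cloud(s);h=w[...,2];d=w[...,:2]-c;bx=d@ex;by=d@ey
    m=(abs(by)<.008)&(h>.088)&(h<.128)
    for lo,hi in((-.065,-.03),(-.03,.03),(.03,.064)):
        k=m&(bx>lo)&(bx<hi); print(n,k.sum(),np.median(h[k]).round(4) if k.any() else '')
    k=(h>.1335)&(h<.14)&(abs(bx-.085)<.03)&(abs(by-.04)<.04)
    if k.any(): print('tab',k.sum(),w[k].mean(0).round(4),'bin',bx[k].mean().round(4),by[k].mean().round(4))
E
```

```text
t 19.65 tcp [ 0.5397 -0.1588  0.1124] yang 92.99 z [ 0.003 -0.003 -1.   ] F [-4.9  0.5 25. ] gap 0.005 12.2
t 20.75 tcp [0.5264 0.0342 0.1924] yang 93.15 z [-0.     0.001 -1.   ] F [ 1.  -0.4 -0.4] gap 0.004 0.0
top 94 0.0954
top 151 0.0953
top 87 0.0955
tab 22 [ 0.6248 -0.1057  0.1362] bin 0.0882 0.0467
side 81 0.0943
side 126 0.0942
side 73 0.0937
tab 15 [ 0.6243 -0.1097  0.1358] bin 0.0874 0.0427
```

Divider is home and level at both ends (top ~95 mm). Next I move to the outer side of the tab.

```bash
python3 -m crank '[{"dp":[0.39,-0.425,0],"angular":[0,0,-8.2]},{"dp":[0.39,-0.425,0],"angular":[0,0,-8.2]},{"dp":[0.39,-0.425,0],"angular":[0,0,-8.2]},{"dp":[0.39,-0.425,0],"angular":[0,0,-8.2]},{"dp":[0.39,-0.425,0],"angular":[0,0,-8.2]},{"dp":[0.39,-0.425,0],"angular":[0,0,-8.2]},{"dp":[0.39,-0.425,0],"angular":[0,0,-8.2]},{"dp":[0.39,-0.425,0],"angular":[0,0,-8.2]},{"dp":[0.39,-0.425,0],"angular":[0,0,-8.2]},{"dp":[0.39,-0.425,0],"angular":[0,0,-8.2]},{"dp":[0.39,-0.425,0],"angular":[0,0,-8.2]},{"dp":[0,0,0],"angular":[0,0,0]},{"dp":[0,0,0],"angular":[0,0,0]}]' 1 >/dev/null; python3 st.py
```

```text
t 22.15 tcp [ 0.6549 -0.1098  0.1919] yang 2.81 z [-0.001  0.    -1.   ] F [ 0.6  0.2 -0.4] gap 0.003 0.0
```

```bash
python3 -m crank '[{"dp":[0,0.13,-0.4],"angular":[0,0,0]},{"dp":[0,0,-0.4],"angular":[0,0,0]},{"dp":[0,0,-0.4],"angular":[0,0,0]},{"dp":[0,0,-0.4],"angular":[0,0,0]},{"dp":[0,0,-0.3],"angular":[0,0,0]},{"dp":[0,0,-0.2],"angular":[0,0,0]},{"dp":[0,0,0],"angular":[0,0,0]},{"dp":[0,0,0],"angular":[0,0,0]}]' 1 >/dev/null; python3 st.py
cat > arc.py <<'E'
from h import *
p=sense()['tcp_pos'][:2]
c=np.array([.5392,-.1570]);a=np.radians(3);Rb=np.array([[np.cos(a),-np.sin(a)],[np.sin(a),np.cos(a)]])
print('bin',(Rb.T@(p-c)*1000).round(1))
import sys
off=float(sys.argv[1])/1000
for d in [float(x) for x in sys.argv[2].split(',')]:
    f=np.radians(d); b=np.array([.092,0])+.045*np.array([-np.sin(f),np.cos(f)])+off*np.array([np.cos(f),np.sin(f)])
    q=c+Rb@b; print(d,((q-p)/.03).round(2),q.round(4)); p=q
E
python3 arc.py 20.5 5,13,21,29,37,45,53,61,69,77,85,91,94
```

```text
t 22.95 tcp [ 0.6558 -0.1051  0.1295] yang 2.75 z [ 0. -0. -1.] F [-0.4 -0.1 -0.4] gap -0.001 0.0
bin [119.2  45.8]
5.0 [-0.36  0.01] [ 0.6451 -0.1048]
13.0 [-0.22  0.05] [ 0.6384 -0.1033]
21.0 [-0.23  0.02] [ 0.6315 -0.1027]
29.0 [-0.23 -0.01] [ 0.6246 -0.1032]
37.0 [-0.23 -0.05] [ 0.6179 -0.1045]
45.0 [-0.22 -0.08] [ 0.6113 -0.1068]
53.0 [-0.2  -0.11] [ 0.6052 -0.11  ]
61.0 [-0.19 -0.13] [ 0.5996 -0.114 ]
69.0 [-0.17 -0.16] [ 0.5946 -0.1188]
77.0 [-0.14 -0.18] [ 0.5903 -0.1242]
85.0 [-0.12 -0.2 ] [ 0.5868 -0.1301]
91.0 [-0.07 -0.16] [ 0.5848 -0.1349]
94.0 [-0.03 -0.08] [ 0.5839 -0.1373]
```

Sweep to 45°, splitting each 8° step into two rows for gentleness.

```bash
python3 -m crank '[{"dp":[-0.18,0,0],"angular":[0,0,2.5]},{"dp":[-0.18,0.01,0],"angular":[0,0,2.5]},{"dp":[-0.11,0.03,0],"angular":[0,0,4]},{"dp":[-0.11,0.02,0],"angular":[0,0,4]},{"dp":[-0.12,0.01,0],"angular":[0,0,4]},{"dp":[-0.11,0.01,0],"angular":[0,0,4]},{"dp":[-0.12,0,0],"angular":[0,0,4]},{"dp":[-0.11,-0.01,0],"angular":[0,0,4]},{"dp":[-0.12,-0.02,0],"angular":[0,0,4]},{"dp":[-0.11,-0.03,0],"angular":[0,0,4]},{"dp":[-0.11,-0.04,0],"angular":[0,0,4]},{"dp":[-0.11,-0.04,0],"angular":[0,0,4]},{"dp":[0,0,0],"angular":[0,0,0]},{"dp":[0,0,0],"angular":[0,0,0]}]' >/dev/null; python3 st.py
cat > tab.py <<'E'
from h import *
c=np.array([.5392,-.1570]);a=np.radians(3);ex=np.array([np.cos(a),np.sin(a)]);ey=np.array([-ex[1],ex[0]])
for n in('top','side'):
    w=cloud(snap(n));h=w[...,2];d=w[...,:2]-c;bx=d@ex;by=d@ey
    for nm,k in(('tab',(h>.132)&(h<.14)&(bx>.03)&(bx<.11)&(abs(by)<.055)),('arm',(h>.101)&(h<.108)&(bx>.03)&(bx<.11)&(abs(by)<.055))):
        if k.sum()>4:
            q=np.stack([bx[k]-.092,by[k]],1)*1000; print(n,nm,k.sum(),np.median(q,0).round(1),'ang',np.degrees(np.arctan2(-np.median(q[:,0]),np.median(q[:,1]))).round(1))
E
python3 tab.py; python3 arc.py 20.5 53,61,69,77,85,91,94
```

```text
t 24.35 tcp [ 0.6114 -0.1069  0.1301] yang 47.66 z [ 0.001 -0.    -1.   ] F [ 0.9  0.3 -1.1] gap -0.002 0.2
side tab 20 [-32.9  29.9] ang 47.8
side arm 112 [-11.1   8.5] ang 52.5
bin [74.6 46.4]
53.0 [-0.2  -0.11] [ 0.6052 -0.11  ]
61.0 [-0.19 -0.13] [ 0.5996 -0.114 ]
69.0 [-0.17 -0.16] [ 0.5946 -0.1188]
77.0 [-0.14 -0.18] [ 0.5903 -0.1242]
85.0 [-0.12 -0.2 ] [ 0.5868 -0.1301]
91.0 [-0.07 -0.16] [ 0.5848 -0.1349]
94.0 [-0.03 -0.08] [ 0.5839 -0.1373]
```

Following nicely (side view biased −2 mm in y gives ~46–47°). Continue to the stop.

```bash
python3 -m crank '[{"dp":[-0.1,-0.05,0],"angular":[0,0,4]},{"dp":[-0.1,-0.06,0],"angular":[0,0,4]},{"dp":[-0.1,-0.06,0],"angular":[0,0,4]},{"dp":[-0.09,-0.07,0],"angular":[0,0,4]},{"dp":[-0.09,-0.08,0],"angular":[0,0,4]},{"dp":[-0.08,-0.08,0],"angular":[0,0,4]},{"dp":[-0.07,-0.09,0],"angular":[0,0,4]},{"dp":[-0.07,-0.09,0],"angular":[0,0,4]},{"dp":[-0.06,-0.1,0],"angular":[0,0,4]},{"dp":[-0.06,-0.1,0],"angular":[0,0,4]},{"dp":[-0.04,-0.08,0],"angular":[0,0,3]},{"dp":[-0.03,-0.08,0],"angular":[0,0,2]},{"dp":[0,0,0],"angular":[0,0,0]},{"dp":[0,0,0],"angular":[0,0,0]}]' >/dev/null; python3 st.py; python3 tab.py
python3 -m crank '[{"dp":[0,-0.04,0],"angular":[0,0,0]},{"dp":[0,-0.04,0],"angular":[0,0,0]},{"dp":[0,0,0],"angular":[0,0,0]},{"dp":[0,0,0],"angular":[0,0,0]}]' >/dev/null; python3 st.py; python3 tab.py
```

```text
t 25.85 tcp [ 0.5841 -0.1349  0.1293] yang 92.69 z [-0. -0. -1.] F [-0.3  0.2 -1.4] gap 0.001 0.0
side tab 29 [-53.8   5.9] ang 83.8
side arm 86 [-18.7  -3.7] ang 101.3
t 26.35 tcp [ 0.584  -0.1355  0.1293] yang 92.71 z [-0.001  0.003 -1.   ] F [0.6 5.6 0.1] gap 0.003 2.8
side tab 29 [-53.3   4.4] ang 85.2
side arm 81 [-19.7  -4. ] ang 101.6
```

The lateral force jumped to 5.6 N, so the stop is reached. I back off, retract and verify.

```bash
python3 -m crank '[{"dp":[0,0.5,0],"angular":[0,0,0]},{"dp":[0,0.3,0.5],"angular":[0,0,0]},{"dp":[0,0,0.9],"angular":[0,0,0]},{"dp":[0,0,0.9],"angular":[0,0,0]},{"dp":[0,0.9,0.5],"angular":[0,0,0]},{"dp":[0,0.9,0],"angular":[0,0,0]},{"dp":[0,0.9,0],"angular":[0,0,0]},{"dp":[-0.3,0.9,0],"angular":[0,0,0]},{"dp":[-0.3,0.9,0],"angular":[0,0,0]},{"dp":[-0.3,0.9,0],"angular":[0,0,0]},{"dp":[-0.3,0.9,0],"angular":[0,0,0]},{"dp":[-0.3,0.9,0],"angular":[0,0,0]},{"dp":[0,0,0],"angular":[0,0,0]},{"dp":[0,0,0],"angular":[0,0,0]}]' >/dev/null; python3 st.py; python3 tab.py; python3 - <<'E'
from h import *
s=load('top');a=np.clip(s['image'].astype(float)*1.7,0,255).astype(np.uint8)[135:245,245:410]
s=load('side');b=np.clip(s['image'].astype(float)*1.7,0,255).astype(np.uint8)[140:330,160:360]
cv2.imwrite('pics/f6.png',np.hstack([cv2.resize(a,(400,400)),cv2.resize(b,(400,400),interpolation=cv2.INTER_CUBIC)]))
E
python3 car.py
```

```text
t 27.85 tcp [0.5393 0.1033 0.2144] yang 92.87 z [ 0.002 -0.001 -1.   ] F [ 0.1 -0.9  0.5] gap 0.001 0.0
top tab 27 [-45.5   2.4] ang 86.9
top arm 133 [-12.3   2.3] ang 79.4
side tab 20 [-45.7  -2.2] ang 92.8
side arm 98 [-13.6  -3.2] ang 103.1
1349
[array([ -12.8, -112.8]), array([102.8,  98.6]), np.float64(0.0)]
```

View pics/f6.png

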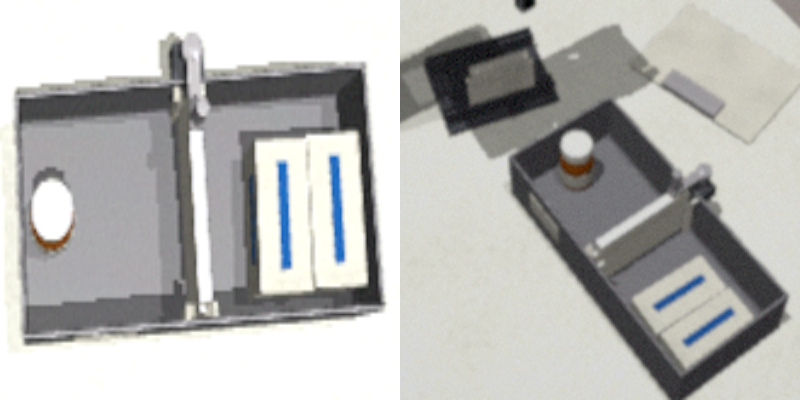

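The divider is seated. The keeper lies over its rail at (200,100), average angle about 90°. The cartons are together, the jar is upright, and the narrow divider is still in the stand.

```bash
python3 -c "
from station import order
print(order.sign_off())"
```

```text
the job is handed in; nothing more can be done
None
```

The job is done and handed in at about 28 s: the stray carton is up against its mate, the wide divider is fully home, and the keeper is turned to its stop over the rail. The jar is still upright and the narrow divider is still in the stand.

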